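# Stack the empty tote on the full one and start filling it

### The job

The tote of lathe tool holders is full. Stack the empty tote squarely on top of it, turned end for end relative to it, so that its four feet stand down in the rim notches and it does not nest into the full one; then lay the tool holder left on the bench flat on the floor of the upper tote. Leave the full tote where it stands and the wrench, can and chuck nut undisturbed.

Things in the scene. Friction and masses are not known exactly. Their poses are not given: they have to be found in the camera images.
- full_tote: Full stack-nest tote of plain grey plastic, about 2.6 kg with six loose tool holders (topmost 43 mm above its underside). 200 mm long (x), 148 wide (y), 62 high (z), walls 3 mm, widening upward 1.3 mm in 10. Origin: centre of the underside. Floor inside 158 x 102 mm, 3 mm up. Columns, feet, notches, rim: see the points; every one is mirrored on the other long side (y to -y).
- spare_tote: Empty stack-nest tote, about 0.2 kg, exactly the same shape, sizes and axes as the full one. The same way round as the other it drops in and nests; turned end for end (yaw half a turn apart), centred over it, its four feet stand in the other's four notches with 4 mm play each way and it stacks, its underside 56 mm above the other's.
- full_tote_end (a point): Top edge of the full tote's +x end, mid-width: x 100, y 0, z 62 mm in its frame. The +x end is the one from which the nearer wide column mouth is about 32 mm away (at the -x end a notch is that near).
- spare_tote_end (a point): Top edge of the empty tote's +x end, mid-width: x 100, y 0, z 62 mm in its frame. When stacked it lies over the full tote's -x end.
- full_tote_notch (a point): A stacking notch of the full tote, middle of its shelf: x -68, y 64, z 56 mm. Shallow step cut in the rim of the long side, 24 mm along x, 6 mm deep, open to the inside, closed outward by a lip at y 70 mm. The other notch of this side is at x +38 mm.
- spare_tote_foot (a point): A foot of the empty tote: x 68, y 60, z 0 mm, 16 mm along x, y from 54 to 66 mm. It is the closed bottom of a hollow column that bulges out of the long side, open to the inside; its mouth in the rim is about 26 mm long and runs full height. The other column of this side is at x -38 mm.
- spare_tote_rim (a point): Where the empty tote can be gripped: top of the long side's rim near mid-length, x 2, y 66.5, z 62 mm. The rim is solid, 15 mm thick, upright faces at y 59 and 74 mm from z 40 to 62 mm, unbroken from x -22 to 26 mm; one finger goes inside the tote.
- tool_holder: The lathe tool holder left on the bench: dark steel bar 125 mm long along x with a 20 x 20 mm square shank, about 0.4 kg, lying flat; at its +x end a 25 mm pointed head with a small insert, no wider or higher than the shank. Origin at mid-length on the underside.
- oil_can: Bystander: grey can, 66 mm across, 90 mm high, standing; origin at the centre of its underside.
- wrench: Bystander: a steel wrench lying flat on the bench along its x; origin under its middle.
- chuck_nut: Bystander: round steel nut, 62 mm across, 30 mm high; origin at the centre of its underside.

How it is judged:
By the outcome, as a careful person would: the job done as asked, in the order asked, and still so for the second after the job is handed in, with the robot touching nothing.
It also fails if it takes over 72 s, if anything falls off the work surface, if the arm or the gripper's body presses on something with over 40 N, if the wrist force passes 120 N, or if a joint passes its speed limit or range.

### The arm

A 6-joint arm with a two-finger parallel gripper is mounted at the origin on the work surface. World frame = base frame: x ahead of the robot, y to its left, z up, the work surface at z = 0. Lengths are in m, angles in degrees, forces in N, time in s.
With the tool pointing down it reaches from about 0.3 to 0.75 m from the base axis. Payload 8.5 kg.
Tool frame: the origin (TCP) lies on the mounting face of the last link; the fingertips stand 173 mm ahead of it and the grasp point (between the pads) lies 155 mm ahead of it (env.tips_ahead is the distance from the TCP to the fingertips, in m); z points along the fingers, x is the direction in which the jaws open and shut, and the axes are right-handed (so a half turn about z gives the same grasp; the last joint's range is limited). The gripper opens to 85 mm and grips with 20 to 120 N. Pads are 22 mm wide; open, the fingers measure 114 mm over their backs; the gripper's body (76 mm by 85 mm) begins 54 mm behind the grasp point. The pads swing forward as they close: fully open they stand 13 mm farther back than shut.
Start: joints at [-83.956, 21.807, 74.336, -0, 83.858, -12.336], TCP at [0.173, -0.522, 0.405] pointing down, gripper open.
Joint ranges: [-178.18, 178.18], [-50.72, 133.34], [12.68, 142.11], [-81.47, 261.47], [9.98, 163.14], [-165.26, 165.26]. Speed limits (degrees/s): [136.94, 136.94, 180, 180, 180, 180].

### API

Orientations are given as a 3x3 rotation matrix whose columns are the frame's x, y, z axes.
In Python, from rig import env gives the robot as it stands. The module is installed in compiled form; this text tells all that it offers.
- The arm moves only by the tool step_arm, never from a script. Its argument "increments" is a list of rows, each an object of numbers: "x", "y", "z": the shift along the tool's x, y, z in cm; "wx", "wy", "wz": the turn, a rotation vector about the tool's x, y, z in rad; "gripper": the finger opening in cm, from 0 to 8.54. A call has 1 to 20 rows; each row shifts and turns the commanded pose from where the row before left it, along the tool's axes as they then stand; what a row does not reach is not made up. A row lasts 1/10 s, in which the tool goes at most 50 mm and 8.59 degrees, less where a joint would pass 70% of its speed; a pose out of reach is approached as far as the arm can. A call with a gripper value outside its range is refused whole. The fingers move at their own pace and stop on an object; "newtons" is the grip in N (left out, the last holds). Time passes only in rows, so rows that do not move let the fingers close. It gives the time, the measured TCP pose, the force and the opening at its end, in the units of the state.
- env.observe(): the state, without advancing time (a new reading comes with each control period).
- env.get_image(name): name is "scene" or "top" or "wrist"; returns a dict with "color" (384x512x3 uint8, blue, green, red), "camera_matrix" (3x3 intrinsics, pixels), "rvec" (rotation vector, rad) and "tvec" (3), from world to camera coordinates, as OpenCV has them. Camera axes: x right, y down, z forward; pixel columns grow to the right and rows downward; lengths in m; the calibration is good to about 2 mm. A picture is of the moment at which its call begins. There is no depth.
- env.close_job(): hands the job in, once; it reports no verdict.
The state is a dict: "time_s": time; "q": joint angles; "qvel": joint speeds; "joint_efforts": joint torques, N m; "position": TCP position; "tool_rot": TCP orientation; "ft_force": force on the tool from outside, world axes, zero at the start; "wrist_torque": the same for the moment, N m; "grip_width": finger opening in m.
Only numpy, scipy, OpenCV 4.12 (cv2) and the standard library are available. Lean on these libraries where they do the work, as an engineer would, in place of code of your own. Each camera call takes 0.05 s, during which the arm holds its last target. There are 200 camera calls.

## Working session

There is one attempt and no reset: what is moved stays moved. The work goes in short steps, Python scripts to look and compute and a tool call to move; the robot and the scene stay as the last step left them, time stands still between calls to the robot, and variables do not carry over. Pictures are saved under pics/ and viewed, about 8 in all and at most 12, crops included, and the job is handed in when it is done.

Besides the shell and the picture viewer there is one more tool, called after "Emit:" as name([rows], argument=value, ...), one row to a line, values as JSON. step_arm: Moves the arm, as the interface text tells. Its arguments: {"type":"object","properties":{"increments":{"type":"array"},"newtons":{"type":"number"}},"required":["increments"]}

```bash
mkdir -p pics; cat > h.py <<'E'
import numpy as np, cv2
from rig import env
def snap(name,f,scale=1.5,crop=None):
    d=env.get_image(name); np.savez(f'pics/{f}.npz',**d)
    im=d['color']
    if crop: x0,y0,x1,y1=crop; im=im[y0:y1,x0:x1]
    cv2.imwrite(f'pics/{f}.png',cv2.resize(im,None,fx=scale,fy=scale,interpolation=cv2.INTER_CUBIC)); return d
def load(f): return np.load(f'pics/{f}.npz')
def ray(d,uv,z):
    R,_=cv2.Rodrigues(d['rvec']); t=np.array(d['tvec']).reshape(3); c=-R.T@t
    v=R.T@np.linalg.inv(d['camera_matrix'])@np.array([uv[0],uv[1],1.]); return c+v*(z-c[2])/v[2]
def proj(d,P): return cv2.projectPoints(np.array(P,float).reshape(-1,3),d['rvec'],d['tvec'],d['camera_matrix'],None)[0].reshape(-1,2)
E
python3 - <<'E'
from h import *
np.set_printoptions(precision=3,suppress=True)
for n in('top','scene'):
    d=snap(n,n+'0'); R,_=cv2.Rodrigues(d['rvec']);print(n,-R.T@np.array(d['tvec']).reshape(3),R.tolist())
s=env.observe();print(s['tool_rot'],s['position'],s['time_s'],s['ft_force'],s['grip_width'])
E
```

```text
top [0.4   0.016 1.071] [[-0.02066239641808687, -0.9997842656538927, -0.0021183779569013267], [-0.9844423310437949, 0.02071502677258319, -0.17448261952088687], [0.1744888598831491, -0.001519808118683047, -0.9846579751162132]]
scene [1.407 0.597 0.811] [[-0.5633453925855787, 0.8261866849703006, -0.007584868514704524], [0.48918221353538205, 0.3261285239469326, -0.8089134365485708], [-0.6658398685969653, -0.4594080402496023, -0.5878788327034711]]
[[ 0.315 -0.949 -0.   ]
 [-0.949 -0.315  0.001]
 [-0.001 -0.    -1.   ]] [ 0.173 -0.522  0.404] 0.1 [-0.551 -0.312 -0.402] 0.08558149910014093
```

View pics/top0.png

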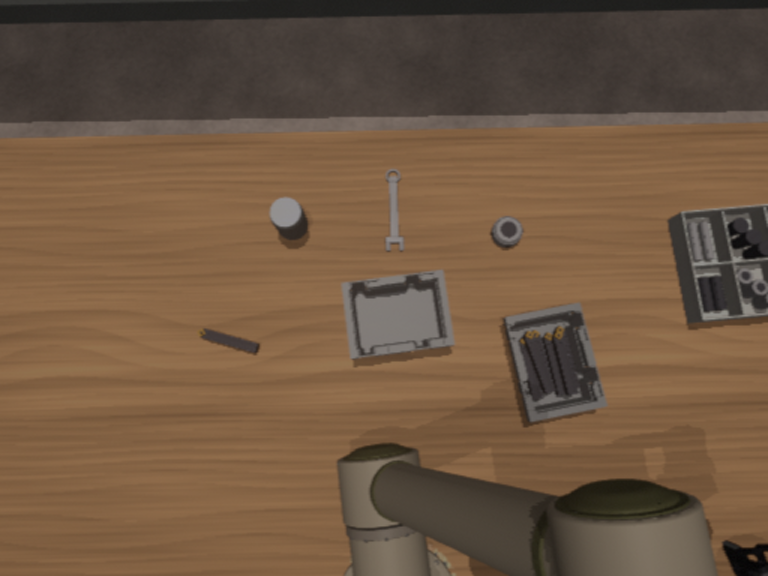

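View pics/scene0.png

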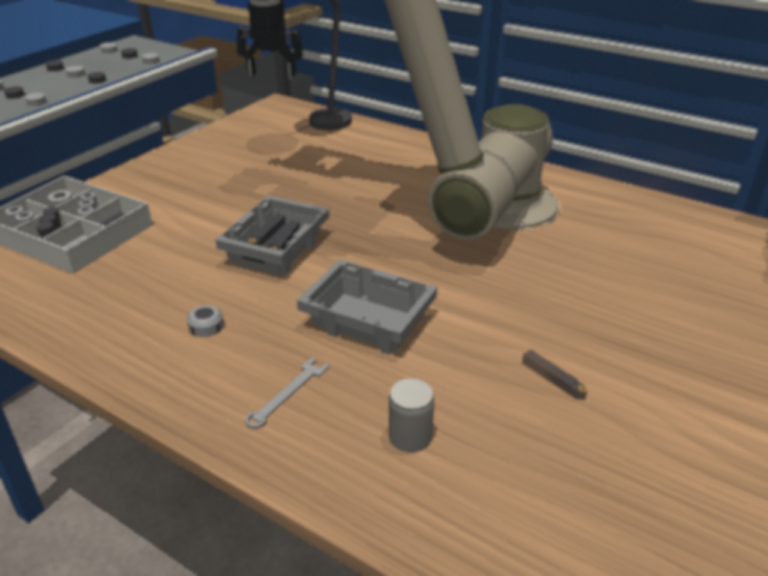

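The top view shows the empty tote at about (397,315) and the full one at (555,362) in the 1.5x picture. The holder is at (230,341), with its head at the left end (203,332). The wrench, nut and can lie farther away. I'll enlarge the totes.

```bash
python3 - <<'E'
from h import *
d=load('top0'); im=d['color'][175:290,220:410]
cv2.imwrite('pics/c1.png',cv2.resize(im,None,fx=4.2,fy=4.2,interpolation=cv2.INTER_CUBIC))
E
```

```text
(no output)
```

View pics/c1.png

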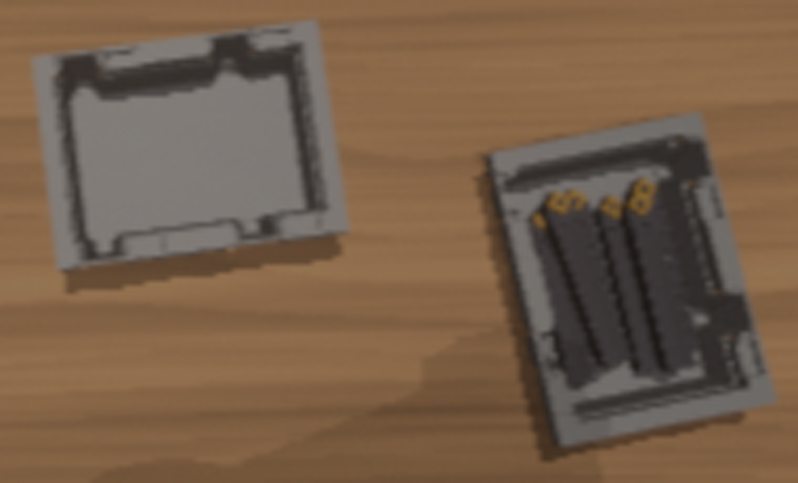

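The enlargement shows the empty tote's wide column mouths at (82,75) and (230,50) on its upper side. The near one is 32 mm from the left end, so its +x points left in the image. The full tote's mouths are at (687,155) and (725,318), so its +x points up in the image.

```bash
python3 - <<'E'
from h import *
from scipy.optimize import least_squares
d=load('top0'); np.set_printoptions(precision=4,suppress=True)
c=lambda p:((p[0]+.5)/4.2-.5+220,(p[1]+.5)/4.2-.5+175)
# order: (+x,+y),(+x,-y),(-x,-y),(-x,+y) in tote frame
S=dict(spare=[(60,270),(33,57),(318,21),(348,235)],full=[(490,153),(703,114),(776,403),(558,447)])
L=np.array([[.1,.074],[.1,-.074],[-.1,-.074],[-.1,.074]])
for k,v in S.items():
    P=np.array([ray(d,c(p),.062)[:2] for p in v])
    f=lambda q:((np.c_[L[:,0]*np.cos(q[2])-L[:,1]*np.sin(q[2]),L[:,0]*np.sin(q[2])+L[:,1]*np.cos(q[2])]+q[:2])-P).ravel()
    g=P[0]-P[3]; r=least_squares(f,[*P.mean(0),np.arctan2(g[1],g[0])])
    print(k,r.x[:2],np.degrees(r.x[2]),'res mm',r.fun*1000,'sides',[np.linalg.norm(P[i]-P[i-1]) for i in range(4)])
for p in [(203,332),(258,349)]: print(ray(d,((p[0]+.5)/1.5-.5,(p[1]+.5)/1.5-.5),.02))
# refine: saturation mask of holder & totes
hsv=cv2.cvtColor(d['color'],cv2.COLOR_BGR2HSV)
m=((hsv[...,2]<90)).astype(np.uint8); m[:210]=0;m[245:]=0;m[:,:125]=0;m[:,185:]=0
n,lab,st,ce=cv2.connectedComponentsWithStats(m)
for i in range(1,n):
  if st[i,4]>30:
    ys,xs=np.where(lab==i); r=cv2.minAreaRect(np.c_[xs,ys].astype(np.float32)); print(st[i],ce[i],r,ray(d,r[0],.01))
w=load('scene0')
for q in []: pass
E
```

```text
spare [ 0.5362 -0.0132] 95.97792424743218 res mm [-0.1303  1.6929 -0.2301 -0.1334 -0.779  -0.2386  1.1393 -1.3209] sides [np.float64(0.19687256567673395), np.float64(0.14830041612782907), np.float64(0.19995327419120174), np.float64(0.1498005921187022)]
full [ 0.4398 -0.3092] 9.435384089802326 res mm [ 0.3897 -0.974   0.6912  1.2993 -1.1612  0.3443  0.0802 -0.6696] sides [np.float64(0.1997449093382398), np.float64(0.15019453322305967), np.float64(0.19801714350033167), np.float64(0.1492075000566623)]
[0.5133 0.374  0.02  ]
[0.4772 0.2636 0.02  ]
[134 219  39  17 267] [153.7453 227.1536] ((153.26416015625, 227.0754852294922), (38.73567199707031, 7.1427483558654785), 15.945395469665527) [0.4954 0.3222 0.01  ]
```

```bash
cat >> h.py <<'E'
def go(x,y,z,yaw):
    "shift (cm, present tool axes) and turn still needed"
    s=env.observe(); R=np.array(s['tool_rot']); p=np.array(s['position'])
    T=np.column_stack([[np.cos(yaw),np.sin(yaw),0],[np.sin(yaw),-np.cos(yaw),0],[0,0,-1]])
    print('cm now-axes',np.round(R.T@(np.array([x,y,z])-p)*100,2),'cm end-axes',np.round(T.T@(np.array([x,y,z])-p)*100,2),'rotvec',np.round(cv2.Rodrigues(R.T@T)[0].ravel(),4),'t',s['time_s'],'q',np.round(s['q'],1),'F',np.round(s['ft_force'],1),'w',round(s['grip_width'],4))
E
python3 -c "
from h import *
go(.4699,-.0182,.404,np.radians(6))"
```

```text
cm now-axes [-38.45 -44.02   0.08] cm end-axes [ 3.475e+01 -4.700e+01  2.000e-02] rotvec [-1.1000e-03  9.0000e-04 -1.3547e+00] t 0.1 q [-84.   21.8  74.4   0.   83.9 -12.3] F [-0.6 -0.3 -0.4] w 0.0856
```

Emit:
step_arm([
  {"wz": -0.113},
  {"wz": -0.113},
  {"wz": -0.113},
  {"wz": -0.113},
  {"wz": -0.113},
  {"wz": -0.113},
  {"wz": -0.113},
  {"wz": -0.113},
  {"wz": -0.113},
  {"wz": -0.113},
  {"wz": -0.113},
  {"wz": -0.113},
  {},
])

```text
invalid input at $.increments[0]: expected keys x, y, z, wx, wy, wz, gripper
```

Emit:
step_arm([
  {"x": 0,"y": 0,"z": 0,"wx": 0,"wy": 0,"wz": -0.113,"gripper": 8},
  {"x": 0,"y": 0,"z": 0,"wx": 0,"wy": 0,"wz": -0.113,"gripper": 8},
  {"x": 0,"y": 0,"z": 0,"wx": 0,"wy": 0,"wz": -0.113,"gripper": 8},
  {"x": 0,"y": 0,"z": 0,"wx": 0,"wy": 0,"wz": -0.113,"gripper": 8},
  {"x": 0,"y": 0,"z": 0,"wx": 0,"wy": 0,"wz": -0.113,"gripper": 8},
  {"x": 0,"y": 0,"z": 0,"wx": 0,"wy": 0,"wz": -0.113,"gripper": 8},
  {"x": 0,"y": 0,"z": 0,"wx": 0,"wy": 0,"wz": -0.113,"gripper": 8},
  {"x": 0,"y": 0,"z": 0,"wx": 0,"wy": 0,"wz": -0.113,"gripper": 8},
  {"x": 0,"y": 0,"z": 0,"wx": 0,"wy": 0,"wz": -0.113,"gripper": 8},
  {"x": 0,"y": 0,"z": 0,"wx": 0,"wy": 0,"wz": -0.113,"gripper": 8},
  {"x": 0,"y": 0,"z": 0,"wx": 0,"wy": 0,"wz": -0.113,"gripper": 8},
  {"x": 0,"y": 0,"z": 0,"wx": 0,"wy": 0,"wz": -0.113,"gripper": 8},
])

```text
time_s: 1.3
position: [0.1734, -0.5219, 0.4043]
tool_rot: [[0.994, 0.11, -0.0], [0.11, -0.994, 0.001], [-0.0, -0.001, -1.0]]
ft_force: [0.2, 0.6, -0.6]
grip_width: 0.0797
```

Emit:
step_arm([
  {"x": 2.17,"y": -2.94,"z": 0,"wx": 0,"wy": 0,"wz": 0,"gripper": 6},
  {"x": 2.17,"y": -2.94,"z": 0,"wx": 0,"wy": 0,"wz": 0,"gripper": 6},
  {"x": 2.17,"y": -2.94,"z": 0,"wx": 0,"wy": 0,"wz": 0,"gripper": 6},
  {"x": 2.17,"y": -2.94,"z": 0,"wx": 0,"wy": 0,"wz": 0,"gripper": 6},
  {"x": 2.17,"y": -2.94,"z": 0,"wx": 0,"wy": 0,"wz": 0,"gripper": 6},
  {"x": 2.17,"y": -2.94,"z": 0,"wx": 0,"wy": 0,"wz": 0,"gripper": 6},
  {"x": 2.17,"y": -2.94,"z": 0,"wx": 0,"wy": 0,"wz": 0,"gripper": 6},
  {"x": 2.17,"y": -2.94,"z": 0,"wx": 0,"wy": 0,"wz": 0,"gripper": 6},
  {"x": 2.17,"y": -2.94,"z": 0,"wx": 0,"wy": 0,"wz": 0,"gripper": 6},
  {"x": 2.17,"y": -2.94,"z": 0,"wx": 0,"wy": 0,"wz": 0,"gripper": 6},
  {"x": 2.17,"y": -2.94,"z": 0,"wx": 0,"wy": 0,"wz": 0,"gripper": 6},
  {"x": 2.17,"y": -2.94,"z": 0,"wx": 0,"wy": 0,"wz": 0,"gripper": 6},
  {"x": 2.17,"y": -2.94,"z": 0,"wx": 0,"wy": 0,"wz": 0,"gripper": 6},
  {"x": 2.17,"y": -2.94,"z": 0,"wx": 0,"wy": 0,"wz": 0,"gripper": 6},
  {"x": 2.17,"y": -2.94,"z": 0,"wx": 0,"wy": 0,"wz": 0,"gripper": 6},
  {"x": 2.17,"y": -2.94,"z": 0,"wx": 0,"wy": 0,"wz": 0,"gripper": 6},
  {"x": 0,"y": 0,"z": 0,"wx": 0,"wy": 0,"wz": 0,"gripper": 6},
  {"x": 0,"y": 0,"z": 0,"wx": 0,"wy": 0,"wz": 0,"gripper": 6},
])

```text
time_s: 3.1
position: [0.4689, -0.017, 0.4043]
tool_rot: [[0.994, 0.108, -0.001], [0.108, -0.994, 0.0], [-0.001, -0.0, -1.0]]
ft_force: [-0.3, -0.7, 0.0]
grip_width: 0.0603
```

```bash
python3 -c "
from h import *
go(.4699,-.0182,.216,np.radians(6))
d=snap('wrist','w1');R,_=cv2.Rodrigues(d['rvec']);print(-R.T@np.array(d['tvec']).reshape(3),R.round(2).tolist())
print(proj(d,[[.4699,-.0182,.062]]))"
```

```text
cm now-axes [ 0.1   0.13 18.83] cm end-axes [ 0.08  0.13 18.83] rotvec [-0.0001  0.001   0.003 ] t 3.1 q [-16.6  13.7  86.5  -0.   79.9 -22.7] F [-0.3 -0.7  0. ] w 0.0603
[0.46102912 0.05779177 0.37342554] [[0.99, 0.11, 0.0], [0.1, -0.95, 0.29], [0.03, -0.29, -0.96]]
[[255.47128394 176.15732009]]
```

View pics/w1.png

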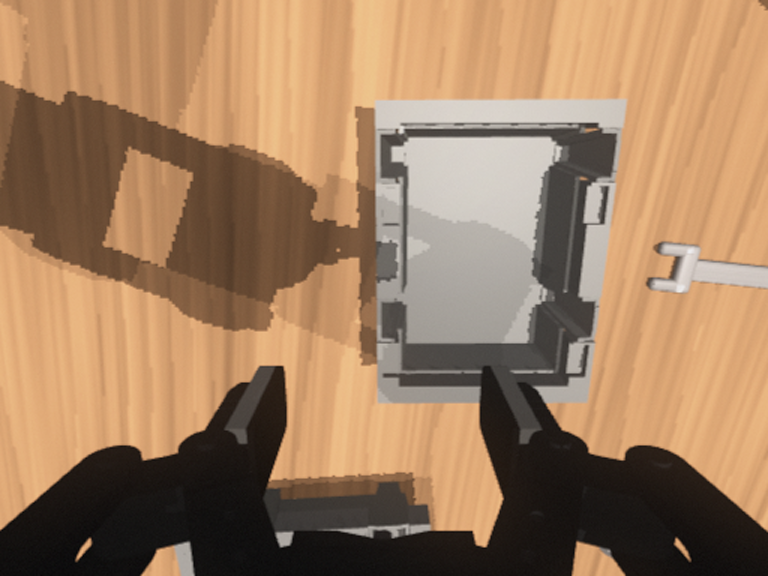

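The wrist view shows the empty tote's rim corners at (376,100), (627,99), (589,403) and (378,402). The wide mouths are nearer the top end, so +x is towards +y, which agrees with the top view. I'll fit its pose here.

```bash
cat >> h.py <<'E'
from scipy.optimize import least_squares
L=np.array([[.1,.074],[.1,-.074],[-.1,-.074],[-.1,.074]])
def corners(q,z=.062): 
    c,s=np.cos(q[2]),np.sin(q[2]); return np.c_[L@np.array([[c,s],[-s,c]])+q[:2],np.full(4,z)]
def fit(d,uv,q0,z=.062):
    uv=np.array(uv,float)
    r=least_squares(lambda q:(proj(d,corners(q,z))-uv).ravel(),q0); print('pose',r.x[:2].round(4),np.degrees(r.x[2]).round(2),'res px',r.fun.round(1)); return r.x
E
python3 -c "
from h import *
d=load('w1')
uv=(np.array([(376,100),(627,99),(589,403),(378,402)])+.5)/1.5-.5
q=fit(d,uv,[.536,-.013,1.67])
R=np.array([[np.cos(q[2]),-np.sin(q[2])],[np.sin(q[2]),np.cos(q[2])]]); p=q[:2]+R@[.002,.0665]; print(p)
go(*p,.216,q[2]-np.pi/2)
print(proj(load('w1'),corners(np.array([.4398,-.3092,.165]))))
"
```

```text
pose [ 0.5394 -0.0109] 96.47 res px [-0.2 -0.1  0.6 -0.2 -0.5 -0.4  0.1  0.9]
[ 0.4730621  -0.01639169]
cm now-axes [ 0.46 -0.08 18.84] cm end-axes [ 0.44 -0.07 18.84] rotvec [-0.0001  0.0008 -0.0066] t 3.15 q [-16.7  13.7  86.5  -0.   79.9 -22.7] F [ 1.5 -0.4 -0.2] w 0.0601
[[285.13338662 350.73330116]
 [288.58715732 445.21117498]
 [133.57726458 451.70472594]
 [112.76027153 358.74509539]]
```

Emit:
step_arm([
  {"x": 0.3,"y": 0,"z": 1.0,"wx": 0,"wy": 0,"wz": -0.005,"gripper": 5},
  {"x": 0,"y": 0,"z": 2.0,"wx": 0,"wy": 0,"wz": 0,"gripper": 5},
  {"x": 0,"y": 0,"z": 2.5,"wx": 0,"wy": 0,"wz": 0,"gripper": 5},
  {"x": 0,"y": 0,"z": 2.5,"wx": 0,"wy": 0,"wz": 0,"gripper": 5},
  {"x": 0,"y": 0,"z": 2.5,"wx": 0,"wy": 0,"wz": 0,"gripper": 5},
  {"x": 0,"y": 0,"z": 2.5,"wx": 0,"wy": 0,"wz": 0,"gripper": 5},
  {"x": 0,"y": 0,"z": 2.0,"wx": 0,"wy": 0,"wz": 0,"gripper": 5},
  {"x": 0,"y": 0,"z": 1.5,"wx": 0,"wy": 0,"wz": 0,"gripper": 5},
  {"x": 0,"y": 0,"z": 1.3,"wx": 0,"wy": 0,"wz": 0,"gripper": 5},
  {"x": 0,"y": 0,"z": 1.0,"wx": 0,"wy": 0,"wz": 0,"gripper": 5},
  {"x": 0,"y": 0,"z": 0,"wx": 0,"wy": 0,"wz": 0,"gripper": 5},
], newtons=60)

```text
time_s: 4.25
position: [0.4715, -0.0177, 0.2155]
tool_rot: [[0.994, 0.11, -0.002], [0.11, -0.994, 0.001], [-0.002, -0.001, -1.0]]
ft_force: [-0.5, 0.2, -0.1]
grip_width: 0.0503
```

Emit:
step_arm([
  {"x": 0,"y": 0,"z": 0,"wx": 0,"wy": 0,"wz": 0,"gripper": 3},
  {"x": 0,"y": 0,"z": 0,"wx": 0,"wy": 0,"wz": 0,"gripper": 2.4},
  {"x": 0,"y": 0,"z": 0,"wx": 0,"wy": 0,"wz": 0,"gripper": 2.1},
  {"x": 0,"y": 0,"z": 0,"wx": 0,"wy": 0,"wz": 0,"gripper": 1.8},
  {"x": 0,"y": 0,"z": 0,"wx": 0,"wy": 0,"wz": 0,"gripper": 1.6},
  {"x": 0,"y": 0,"z": 0,"wx": 0,"wy": 0,"wz": 0,"gripper": 1.0},
  {"x": 0,"y": 0,"z": 0,"wx": 0,"wy": 0,"wz": 0,"gripper": 1.0},
  {"x": 0,"y": 0,"z": 0,"wx": 0,"wy": 0,"wz": 0,"gripper": 1.0},
  {"x": 0,"y": 0,"z": 0,"wx": 0,"wy": 0,"wz": 0,"gripper": 1.0},
], newtons=60)

```text
time_s: 5.15
position: [0.4719, -0.0171, 0.2171]
tool_rot: [[0.994, 0.111, 0.0], [0.111, -0.994, -0.0], [0.0, 0.0, -1.0]]
ft_force: [-1.1, 0.3, 5.5]
grip_width: 0.0137
```

Emit:
step_arm([
  {"x": 0,"y": 0,"z": -0.5,"wx": 0,"wy": 0,"wz": 0,"gripper": 1.0},
  {"x": 0,"y": 0,"z": -1,"wx": 0,"wy": 0,"wz": 0,"gripper": 1.0},
  {"x": 0,"y": 0,"z": -1.5,"wx": 0,"wy": 0,"wz": 0,"gripper": 1.0},
  {"x": 0,"y": 0,"z": -2,"wx": 0,"wy": 0,"wz": 0,"gripper": 1.0},
  {"x": 0,"y": 0,"z": -2,"wx": 0,"wy": 0,"wz": 0,"gripper": 1.0},
  {"x": 0,"y": 0,"z": -2,"wx": 0,"wy": 0,"wz": 0,"gripper": 1.0},
  {"x": 0,"y": 0,"z": -2,"wx": 0,"wy": 0,"wz": 0,"gripper": 1.0},
  {"x": 0,"y": 0,"z": -1.5,"wx": 0,"wy": 0,"wz": 0,"gripper": 1.0},
  {"x": 0,"y": 0,"z": -1,"wx": 0,"wy": 0,"wz": 0,"gripper": 1.0},
  {"x": 0,"y": 0,"z": -0.5,"wx": 0,"wy": 0,"wz": 0,"gripper": 1.0},
  {"x": 0,"y": 0,"z": 0,"wx": 0,"wy": 0,"wz": 0,"gripper": 1.0},
  {"x": 0,"y": 0,"z": 0,"wx": 0,"wy": 0,"wz": 0,"gripper": 1.0},
])

```text
time_s: 6.35
position: [0.4718, -0.0171, 0.3561]
tool_rot: [[0.994, 0.111, -0.001], [0.111, -0.994, 0.0], [-0.001, -0.0, -1.0]]
ft_force: [0.2, 0.1, -2.5]
grip_width: 0.0134
```

```bash
python3 -c "
from h import *
d=snap('wrist','w2'); go(.4722,-.0170,.367,np.radians(6.3))"
```

```text
cm now-axes [ 0.04 -0.01 -1.1 ] cm end-axes [ 0.04 -0.   -1.1 ] rotvec [-0.0006  0.0015  0.001 ] t 6.4 q [-16.5  16.7  90.9  -0.   72.5 -22.8] F [-0.3 -0.5 -3. ] w 0.014
```

View pics/w2.png

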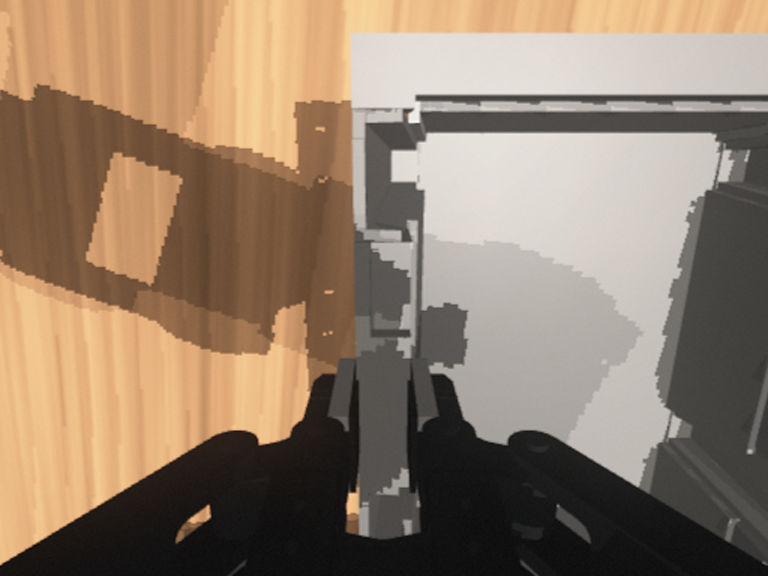

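The tote hangs level from the rim, with its visible corner at (351,33) and its end edge running along row 33. I'll measure the grip offset from these.

```bash
python3 - <<'E'
from h import *
d=load('w2'); c=lambda p:((p[0]+.5)/1.5-.5,(p[1]+.5)/1.5-.5)
s=env.observe(); R=np.array(s['tool_rot']);p=np.array(s['position'])
for z in (.196,.200,.204):
  A=[ray(d,c(u),z) for u in ((351,33),(766,33),(353,100),(355,230))]
  print(z,[(R.T@(a-p)*1000)[:2].round(1).tolist() for a in A], np.degrees(np.arctan2(*(A[1]-A[0])[[1,0]])))
# same corner in w1 for tool relative
d=load('w1'); print(ray(d,c((376,100)),.062)-[.4689,-.017,0], ray(d,c((378,402)),.062)-[.4689,-.017,0])
E
```

```text
0.196 [[-7.1, -99.4], [90.5, -99.4], [-6.9, -84.6], [-6.9, -52.7]] 6.41128791282253
0.2 [[-6.9, -98.6], [87.7, -98.7], [-6.6, -84.3], [-6.6, -53.4]] 6.4112879128225275
0.204 [[-6.6, -97.9], [84.9, -97.9], [-6.4, -84.0], [-6.4, -54.1]] 6.411287912822534
[-0.01415946  0.09706756  0.062     ] [ 0.00801032 -0.10058172  0.062     ]
```

Emit:
step_arm([
  {"x": 0.2,"y": 1.2,"z": -0.3,"wx": 0,"wy": 0,"wz": 0,"gripper": 1.0},
  {"x": 0.48,"y": 2.6,"z": -0.4,"wx": 0,"wy": 0,"wz": 0,"gripper": 1.0},
  {"x": 0.48,"y": 2.6,"z": -0.4,"wx": 0,"wy": 0,"wz": 0,"gripper": 1.0},
  {"x": 0.48,"y": 2.6,"z": -0.4,"wx": 0,"wy": 0,"wz": 0,"gripper": 1.0},
  {"x": 0.48,"y": 2.6,"z": -0.4,"wx": 0,"wy": 0,"wz": 0,"gripper": 1.0},
  {"x": 0.48,"y": 2.6,"z": -0.4,"wx": 0,"wy": 0,"wz": 0,"gripper": 1.0},
  {"x": 0.48,"y": 2.6,"z": -0.4,"wx": 0,"wy": 0,"wz": 0,"gripper": 1.0},
  {"x": 0.48,"y": 2.6,"z": -0.4,"wx": 0,"wy": 0,"wz": 0,"gripper": 1.0},
  {"x": 0.48,"y": 2.6,"z": -0.4,"wx": 0,"wy": 0,"wz": 0,"gripper": 1.0},
  {"x": 0.48,"y": 2.6,"z": -0.4,"wx": 0,"wy": 0,"wz": 0,"gripper": 1.0},
  {"x": 0.48,"y": 2.6,"z": -0.4,"wx": 0,"wy": 0,"wz": 0,"gripper": 1.0},
  {"x": 0.48,"y": 2.6,"z": -0.4,"wx": 0,"wy": 0,"wz": 0,"gripper": 1.0},
  {"x": 0.48,"y": 2.6,"z": -0.4,"wx": 0,"wy": 0,"wz": 0,"gripper": 1.0},
  {"x": 0.48,"y": 2.6,"z": -0.1,"wx": 0,"wy": 0,"wz": 0,"gripper": 1.0},
  {"x": 0.2,"y": 1.2,"z": 0,"wx": 0,"wy": 0,"wz": 0,"gripper": 1.0},
  {"x": 0,"y": 0,"z": 0,"wx": 0,"wy": 0,"wz": 0,"gripper": 1.0},
  {"x": 0,"y": 0,"z": 0,"wx": 0,"wy": 0,"wz": 0,"gripper": 1.0},
  {"x": 0,"y": 0,"z": 0,"wx": 0,"wy": 0,"wz": 0,"gripper": 1.0},
])

```text
time_s: 8.2
position: [0.5779, -0.369, 0.4088]
tool_rot: [[0.994, 0.111, -0.0], [0.111, -0.994, 0.0], [-0.0, -0.0, -1.0]]
ft_force: [-0.6, 0.6, -2.5]
grip_width: 0.0137
```

```bash
python3 -c "
from h import *
d=snap('wrist','w3'); print(proj(d,corners([.4416,-.3072,np.radians(9.7)]))*1.5+.25)"
```

```text
[[323.16564491 -10.14161642]
 [344.11025815 248.2366732 ]
 [ 39.44971144 265.36728455]
 [-27.79358445  12.43580156]]
```

View pics/w3.png

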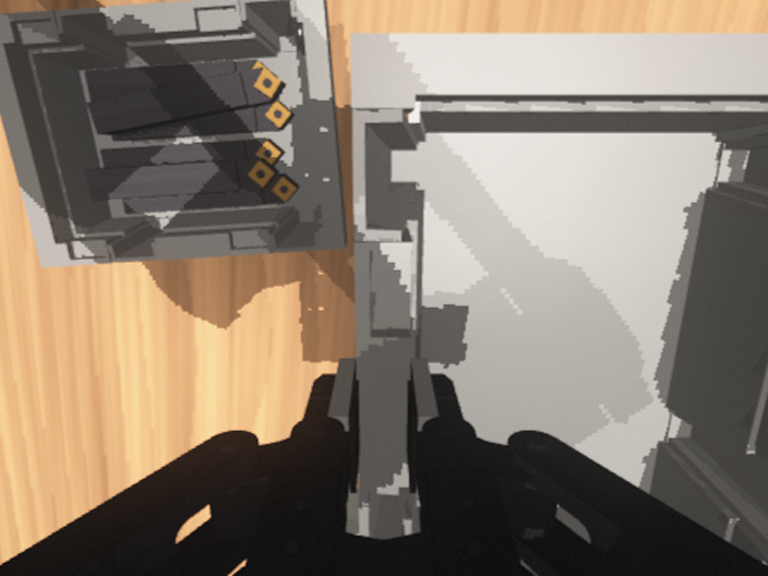

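The wrist view shows the full tote at the left, with -y corners at (346,245) and (43,267) and its right edge crossing row 0 at x=327. Shelves at (250,240) and (88,250) confirm that its +x end points towards world +x. Prediction and picture agree within about 3 px.

```bash
python3 - <<'E'
from h import *
d=load('w3'); c=lambda p:((p[0]+.5)/1.5-.5,(p[1]+.5)/1.5-.5)
A,B,C=[ray(d,c(p),.062)[:2] for p in((346,245),(43,267),(327,1))]
v=A-B; print(np.linalg.norm(v)); th=np.arctan2(v[1],v[0]); w=C-A; th2=np.arctan2(-w[0],w[1]); print(np.degrees([th,th2]))
th=(th+th2)/2; ct,st=np.cos(th),np.sin(th); print('centre',(A+B)/2+.074*np.array([-st,ct]))
full=np.array([.4421,-.3072]); th=np.radians(9.8)
Y=th+np.pi; psi=Y-np.pi/2  # tool yaw = tote yaw - 90
# tote centre = tcp + .0665*toolx + .0014*tooly
tcp=full-.0665*np.array([np.cos(psi),np.sin(psi)])-.0014*np.array([np.sin(psi),-np.cos(psi)])
print(tcp,np.degrees(psi)); go(*tcp,.409,psi)
E
```

```text
0.1993803100075312
[10.64133759  9.59269806]
centre [ 0.442688   -0.30659108]
[ 0.45203936 -0.37296792] 99.8
cm now-axes [-12.55  -1.    -0.  ] cm end-axes [  1.74 -12.47  -0.  ] rotvec [-1.0000e-04 -0.0000e+00 -1.6301e+00] t 8.25 q [-42.4  36.1  48.7   0.   95.2 -48.8] F [-0.1  0.  -2.2] w 0.0137
```

Emit:
step_arm([
  {"x": 0,"y": 0,"z": 0,"wx": 0,"wy": 0,"wz": -0.052,"gripper": 1.0},
  {"x": 0,"y": 0,"z": 0,"wx": 0,"wy": 0,"wz": -0.11,"gripper": 1.0},
  {"x": 0,"y": 0,"z": 0,"wx": 0,"wy": 0,"wz": -0.11,"gripper": 1.0},
  {"x": 0,"y": 0,"z": 0,"wx": 0,"wy": 0,"wz": -0.11,"gripper": 1.0},
  {"x": 0,"y": 0,"z": 0,"wx": 0,"wy": 0,"wz": -0.11,"gripper": 1.0},
  {"x": 0,"y": 0,"z": 0,"wx": 0,"wy": 0,"wz": -0.11,"gripper": 1.0},
  {"x": 0,"y": 0,"z": 0,"wx": 0,"wy": 0,"wz": -0.11,"gripper": 1.0},
  {"x": 0,"y": 0,"z": 0,"wx": 0,"wy": 0,"wz": -0.11,"gripper": 1.0},
  {"x": 0,"y": 0,"z": 0,"wx": 0,"wy": 0,"wz": -0.11,"gripper": 1.0},
  {"x": 0,"y": 0,"z": 0,"wx": 0,"wy": 0,"wz": -0.11,"gripper": 1.0},
  {"x": 0,"y": 0,"z": 0,"wx": 0,"wy": 0,"wz": -0.11,"gripper": 1.0},
  {"x": 0,"y": 0,"z": 0,"wx": 0,"wy": 0,"wz": -0.11,"gripper": 1.0},
  {"x": 0,"y": 0,"z": 0,"wx": 0,"wy": 0,"wz": -0.11,"gripper": 1.0},
  {"x": 0,"y": 0,"z": 0,"wx": 0,"wy": 0,"wz": -0.11,"gripper": 1.0},
  {"x": 0,"y": 0,"z": 0,"wx": 0,"wy": 0,"wz": -0.11,"gripper": 1.0},
  {"x": 0,"y": 0,"z": 0,"wx": 0,"wy": 0,"wz": -0.04,"gripper": 1.0},
  {"x": 0,"y": 0,"z": 0,"wx": 0,"wy": 0,"wz": 0,"gripper": 1.0},
])

```text
time_s: 9.95
position: [0.578, -0.3689, 0.4092]
tool_rot: [[-0.172, 0.985, 0.001], [0.985, 0.172, -0.0], [-0.001, 0.0, -1.0]]
ft_force: [-0.7, -0.4, -2.9]
grip_width: 0.0137
```

Emit:
step_arm([
  {"x": 0.1,"y": -0.6,"z": 0,"wx": 0,"wy": 0,"wz": 0,"gripper": 1.0},
  {"x": 0.2,"y": -1.4,"z": 0,"wx": 0,"wy": 0,"wz": 0,"gripper": 1.0},
  {"x": 0.2,"y": -1.5,"z": 0,"wx": 0,"wy": 0,"wz": 0,"gripper": 1.0},
  {"x": 0.2,"y": -1.5,"z": 0.5,"wx": 0,"wy": 0,"wz": 0,"gripper": 1.0},
  {"x": 0.2,"y": -1.5,"z": 1,"wx": 0,"wy": 0,"wz": 0,"gripper": 1.0},
  {"x": 0.2,"y": -1.5,"z": 1.5,"wx": 0,"wy": 0,"wz": 0,"gripper": 1.0},
  {"x": 0.2,"y": -1.5,"z": 1.5,"wx": 0,"wy": 0,"wz": 0,"gripper": 1.0},
  {"x": 0.2,"y": -1.5,"z": 1.5,"wx": 0,"wy": 0,"wz": 0,"gripper": 1.0},
  {"x": 0.2,"y": -1.0,"z": 1.5,"wx": 0,"wy": 0,"wz": 0,"gripper": 1.0},
  {"x": 0.1,"y": -0.5,"z": 1.5,"wx": 0,"wy": 0,"wz": 0,"gripper": 1.0},
  {"x": 0,"y": 0,"z": 1,"wx": 0,"wy": 0,"wz": 0,"gripper": 1.0},
  {"x": 0,"y": 0,"z": 0.4,"wx": 0,"wy": 0,"wz": 0,"gripper": 1.0},
  {"x": 0,"y": 0,"z": 0,"wx": 0,"wy": 0,"wz": 0,"gripper": 1.0},
  {"x": 0,"y": 0,"z": 0,"wx": 0,"wy": 0,"wz": 0,"gripper": 1.0},
])

```text
time_s: 11.35
position: [0.4521, -0.3732, 0.3053]
tool_rot: [[-0.171, 0.985, 0.001], [0.985, 0.171, -0.001], [-0.001, 0.001, -1.0]]
ft_force: [0.5, 0.6, -2.7]
grip_width: 0.0137
```

```bash
python3 -c "
from h import *
go(.4514,-.3728,.273,np.radians(99.9))"
```

```text
cm now-axes [ 0.06 -0.06  3.23] cm end-axes [ 0.05 -0.06  3.23] rotvec [ 0.0006  0.0011 -0.0004] t 11.35 q [ -51.1   30.3   77.3    0.    72.3 -151. ] F [ 0.5  0.6 -2.7] w 0.0137
```

Emit:
step_arm([
  {"x": 0.05,"y": -0.06,"z": 0.5,"wx": 0,"wy": 0,"wz": 0,"gripper": 1.0},
  {"x": 0,"y": 0,"z": 0.6,"wx": 0,"wy": 0,"wz": 0,"gripper": 1.0},
  {"x": 0,"y": 0,"z": 0.5,"wx": 0,"wy": 0,"wz": 0,"gripper": 1.0},
  {"x": 0,"y": 0,"z": 0.5,"wx": 0,"wy": 0,"wz": 0,"gripper": 1.0},
  {"x": 0,"y": 0,"z": 0.4,"wx": 0,"wy": 0,"wz": 0,"gripper": 1.0},
  {"x": 0,"y": 0,"z": 0.3,"wx": 0,"wy": 0,"wz": 0,"gripper": 1.0},
  {"x": 0,"y": 0,"z": 0.2,"wx": 0,"wy": 0,"wz": 0,"gripper": 1.0},
  {"x": 0,"y": 0,"z": 0,"wx": 0,"wy": 0,"wz": 0,"gripper": 1.0},
  {"x": 0,"y": 0,"z": 0,"wx": 0,"wy": 0,"wz": 0,"gripper": 1.0},
])

```text
time_s: 12.25
position: [0.4511, -0.3729, 0.2748]
tool_rot: [[-0.171, 0.985, 0.0], [0.985, 0.171, -0.0], [-0.0, 0.0, -1.0]]
ft_force: [-1.1, 0.5, -2.1]
grip_width: 0.0136
```

Emit:
step_arm([
  {"x": 0,"y": 0,"z": 0.1,"wx": 0,"wy": 0,"wz": 0,"gripper": 1.0},
  {"x": 0,"y": 0,"z": 0,"wx": 0,"wy": 0,"wz": 0,"gripper": 1.0},
])

```text
time_s: 12.45
position: [0.4511, -0.3728, 0.2738]
tool_rot: [[-0.171, 0.985, 0.0], [0.985, 0.171, -0.0], [-0.0, 0.0, -1.0]]
ft_force: [-0.7, 0.6, -2.7]
grip_width: 0.0135
```

Emit:
step_arm([
  {"x": 0,"y": 0,"z": 0.1,"wx": 0,"wy": 0,"wz": 0,"gripper": 1.0},
  {"x": 0,"y": 0,"z": 0,"wx": 0,"wy": 0,"wz": 0,"gripper": 1.0},
])

```text
time_s: 12.65
position: [0.4511, -0.3729, 0.2731]
tool_rot: [[-0.171, 0.985, 0.0], [0.985, 0.171, -0.001], [-0.001, 0.0, -1.0]]
ft_force: [-1.5, 0.1, 1.7]
grip_width: 0.0135
```

Emit:
step_arm([
  {"x": 0,"y": 0,"z": 0.1,"wx": 0,"wy": 0,"wz": 0,"gripper": 1.0},
  {"x": 0,"y": 0,"z": 0,"wx": 0,"wy": 0,"wz": 0,"gripper": 1.0},
])

```text
time_s: 12.85
position: [0.451, -0.3728, 0.2731]
tool_rot: [[-0.171, 0.985, 0.001], [0.985, 0.171, -0.001], [-0.001, 0.001, -1.0]]
ft_force: [-2.9, 1.7, 10.0]
grip_width: 0.0136
```

Contact came at 0.273, so the underside is at 56 mm and the tote is stacked. I'll release and retreat.

Emit:
step_arm([
  {"x": 0,"y": 0,"z": -0.1,"wx": 0,"wy": 0,"wz": 0,"gripper": 1.3},
  {"x": 0,"y": 0,"z": 0,"wx": 0,"wy": 0,"wz": 0,"gripper": 1.6},
  {"x": 0,"y": 0,"z": 0,"wx": 0,"wy": 0,"wz": 0,"gripper": 2.2},
  {"x": 0,"y": 0,"z": 0,"wx": 0,"wy": 0,"wz": 0,"gripper": 3.5},
  {"x": 0,"y": 0,"z": 0,"wx": 0,"wy": 0,"wz": 0,"gripper": 4},
  {"x": 0,"y": 0,"z": 0,"wx": 0,"wy": 0,"wz": 0,"gripper": 4},
  {"x": 0,"y": 0,"z": -1,"wx": 0,"wy": 0,"wz": 0,"gripper": 4},
  {"x": 0,"y": 0,"z": -2,"wx": 0,"wy": 0,"wz": 0,"gripper": 4},
  {"x": 0,"y": 0,"z": -3,"wx": 0,"wy": 0,"wz": 0,"gripper": 4},
  {"x": 0,"y": 0,"z": -3,"wx": 0,"wy": 0,"wz": 0,"gripper": 4},
  {"x": 0,"y": 0,"z": -3,"wx": 0,"wy": 0,"wz": 0,"gripper": 4},
  {"x": 0,"y": 0,"z": -2,"wx": 0,"wy": 0,"wz": 0,"gripper": 4},
  {"x": 0,"y": 0,"z": 0,"wx": 0,"wy": 0,"wz": 0,"gripper": 4},
])

```text
time_s: 14.15
position: [0.451, -0.3726, 0.4164]
tool_rot: [[-0.171, 0.985, 0.004], [0.985, 0.171, -0.005], [-0.006, 0.003, -1.0]]
ft_force: [1.3, -0.6, -0.3]
grip_width: 0.04
```

```bash
python3 -c "
from h import *
# stacked pose expected; grasp TCP for holder
h=np.array([.4954,.3222]);print(np.degrees(np.arctan2(.374-.2636,.5133-.4772)))
# head dir yaw ~72; jaw perpendicular: tool yaw 72-90=-18
go(.4972,.3242,.404,np.radians(-18))"
```

```text
71.89263033841416
cm now-axes [67.86 16.5   0.9 ] cm end-axes [-17.13 -67.7    1.24] rotvec [7.9000e-03 2.0000e-04 2.0572e+00] t 14.15 q [ -51.2   24.9   67.4    0.    87.4 -151. ] F [ 1.3 -0.6 -0.3] w 0.04
```

Emit:
step_arm([
  {"x": 0,"y": 0,"z": 0,"wx": 0,"wy": 0,"wz": 0.137,"gripper": 5},
  {"x": 0,"y": 0,"z": 0,"wx": 0,"wy": 0,"wz": 0.137,"gripper": 5},
  {"x": 0,"y": 0,"z": 0,"wx": 0,"wy": 0,"wz": 0.137,"gripper": 5},
  {"x": 0,"y": 0,"z": 0,"wx": 0,"wy": 0,"wz": 0.137,"gripper": 5},
  {"x": 0,"y": 0,"z": 0,"wx": 0,"wy": 0,"wz": 0.137,"gripper": 5},
  {"x": 0,"y": 0,"z": 0,"wx": 0,"wy": 0,"wz": 0.137,"gripper": 5},
  {"x": 0,"y": 0,"z": 0,"wx": 0,"wy": 0,"wz": 0.137,"gripper": 5},
  {"x": 0,"y": 0,"z": 0,"wx": 0,"wy": 0,"wz": 0.137,"gripper": 5},
  {"x": 0,"y": 0,"z": 0,"wx": 0,"wy": 0,"wz": 0.137,"gripper": 5},
  {"x": 0,"y": 0,"z": 0,"wx": 0,"wy": 0,"wz": 0.137,"gripper": 5},
  {"x": 0,"y": 0,"z": 0,"wx": 0,"wy": 0,"wz": 0.137,"gripper": 5},
  {"x": 0,"y": 0,"z": 0,"wx": 0,"wy": 0,"wz": 0.137,"gripper": 5},
  {"x": 0,"y": 0,"z": 0,"wx": 0,"wy": 0,"wz": 0.137,"gripper": 5},
  {"x": 0,"y": 0,"z": 0,"wx": 0,"wy": 0,"wz": 0.137,"gripper": 5},
  {"x": 0,"y": 0,"z": 0,"wx": 0,"wy": 0,"wz": 0.137,"gripper": 5},
])

```text
time_s: 15.65
position: [0.451, -0.3728, 0.4119]
tool_rot: [[0.95, -0.312, -0.001], [-0.312, -0.95, 0.001], [-0.001, -0.001, -1.0]]
ft_force: [-0.1, 1.4, -0.3]
grip_width: 0.0501
```

Emit:
step_arm([
  {"x": -0.95,"y": -3.76,"z": 0,"wx": 0,"wy": 0,"wz": 0,"gripper": 5},
  {"x": -0.95,"y": -3.76,"z": 0,"wx": 0,"wy": 0,"wz": 0,"gripper": 5},
  {"x": -0.95,"y": -3.76,"z": 0,"wx": 0,"wy": 0,"wz": 0,"gripper": 5},
  {"x": -0.95,"y": -3.76,"z": 0,"wx": 0,"wy": 0,"wz": 0,"gripper": 5},
  {"x": -0.95,"y": -3.76,"z": 0,"wx": 0,"wy": 0,"wz": 0,"gripper": 5},
  {"x": -0.95,"y": -3.76,"z": 0,"wx": 0,"wy": 0,"wz": 0,"gripper": 5},
  {"x": -0.95,"y": -3.76,"z": 0,"wx": 0,"wy": 0,"wz": 0,"gripper": 5},
  {"x": -0.95,"y": -3.76,"z": 0,"wx": 0,"wy": 0,"wz": 0,"gripper": 5},
  {"x": -0.95,"y": -3.76,"z": 0,"wx": 0,"wy": 0,"wz": 0,"gripper": 5},
  {"x": -0.95,"y": -3.76,"z": 0,"wx": 0,"wy": 0,"wz": 0,"gripper": 5},
  {"x": -0.95,"y": -3.76,"z": 0,"wx": 0,"wy": 0,"wz": 0,"gripper": 5},
  {"x": -0.95,"y": -3.76,"z": 0,"wx": 0,"wy": 0,"wz": 0,"gripper": 5},
  {"x": -0.95,"y": -3.76,"z": 0,"wx": 0,"wy": 0,"wz": 0,"gripper": 5},
  {"x": -0.95,"y": -3.76,"z": 0,"wx": 0,"wy": 0,"wz": 0,"gripper": 5},
  {"x": -0.95,"y": -3.76,"z": 0,"wx": 0,"wy": 0,"wz": 0,"gripper": 5},
  {"x": -0.95,"y": -3.76,"z": 0,"wx": 0,"wy": 0,"wz": 0,"gripper": 5},
  {"x": -0.95,"y": -3.76,"z": 0,"wx": 0,"wy": 0,"wz": 0,"gripper": 5},
  {"x": -0.95,"y": -3.76,"z": 0,"wx": 0,"wy": 0,"wz": 0,"gripper": 5},
  {"x": 0,"y": 0,"z": 0,"wx": 0,"wy": 0,"wz": 0,"gripper": 5},
  {"x": 0,"y": 0,"z": 0,"wx": 0,"wy": 0,"wz": 0,"gripper": 5},
])

```text
time_s: 17.65
position: [0.4959, 0.3242, 0.4117]
tool_rot: [[0.952, -0.306, -0.002], [-0.306, -0.952, -0.001], [-0.001, 0.001, -1.0]]
ft_force: [0.2, 0.0, 0.5]
grip_width: 0.0497
```

```bash
python3 - <<'E'
from h import *
go(.4972,.3242,.178,np.radians(-18))
d=snap('wrist','w4'); t=snap('top','top1')
a=cv2.resize(d['color'],(512,384)); b=cv2.resize(t['color'][175:300,310:430],(288,300),interpolation=cv2.INTER_CUBIC)
o=np.zeros((384,800,3),np.uint8); o[:,:512]=a; o[:300,512:]=b; cv2.imwrite('pics/m1.png',o)
P=[[.4972+x*np.cos(1.255),.3242+x*np.sin(1.255),.02] for x in(-.0625,0,.0625)]; print(proj(d,P))
E
```

```text
cm now-axes [ 0.16 -0.07 23.37] cm end-axes [ 0.13 -0.04 23.37] rotvec [0.0013 0.0012 0.0035] t 17.65 q [21.7 25.9 66.5 -0.  87.7 39.5] F [0.2 0.  0.5] w 0.0497
[[255.92040527 216.46342004]
 [256.30676105 163.69636195]
 [256.73359991 105.40027316]]
```

View pics/m1.png

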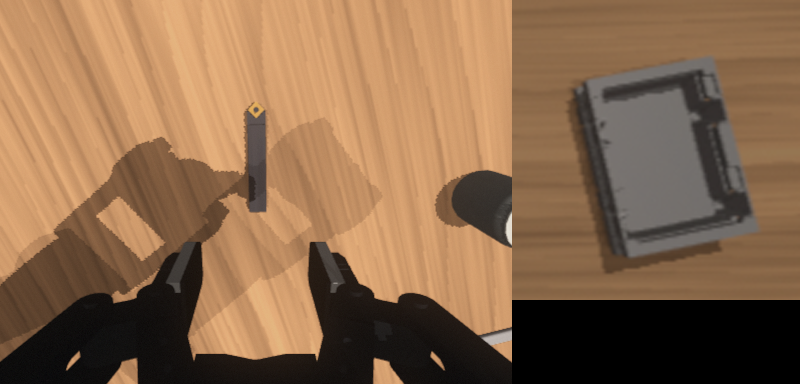

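The left half shows the holder between (256,102) and (257,212), about 4 px ahead of the prediction. The right half shows the empty tote sitting square on the full one, with its near mouth at the lower end (735,205), so it is turned end for end. Now I'll grasp the holder.

Emit:
step_arm([
  {"x": 0.1,"y": -0.35,"z": 1,"wx": 0,"wy": 0,"wz": 0.003,"gripper": 5},
  {"x": 0,"y": 0,"z": 2.5,"wx": 0,"wy": 0,"wz": 0,"gripper": 5},
  {"x": 0,"y": 0,"z": 3,"wx": 0,"wy": 0,"wz": 0,"gripper": 5},
  {"x": 0,"y": 0,"z": 3,"wx": 0,"wy": 0,"wz": 0,"gripper": 5},
  {"x": 0,"y": 0,"z": 3,"wx": 0,"wy": 0,"wz": 0,"gripper": 5},
  {"x": 0,"y": 0,"z": 3,"wx": 0,"wy": 0,"wz": 0,"gripper": 5},
  {"x": 0,"y": 0,"z": 2.5,"wx": 0,"wy": 0,"wz": 0,"gripper": 5},
  {"x": 0,"y": 0,"z": 2,"wx": 0,"wy": 0,"wz": 0,"gripper": 5},
  {"x": 0,"y": 0,"z": 1.5,"wx": 0,"wy": 0,"wz": 0,"gripper": 5},
  {"x": 0,"y": 0,"z": 1,"wx": 0,"wy": 0,"wz": 0,"gripper": 5},
  {"x": 0,"y": 0,"z": 0.5,"wx": 0,"wy": 0,"wz": 0,"gripper": 5},
  {"x": 0,"y": 0,"z": 0.3,"wx": 0,"wy": 0,"wz": 0,"gripper": 5},
  {"x": 0,"y": 0,"z": 0,"wx": 0,"wy": 0,"wz": 0,"gripper": 5},
], newtons=50)

```text
time_s: 19.05
position: [0.4982, 0.3267, 0.1799]
tool_rot: [[0.951, -0.31, 0.0], [-0.31, -0.951, 0.0], [0.0, -0.0, -1.0]]
ft_force: [-0.2, 0.4, 1.2]
grip_width: 0.0502
```

Emit:
step_arm([
  {"x": 0,"y": 0,"z": 0,"wx": 0,"wy": 0,"wz": 0,"gripper": 3.2},
  {"x": 0,"y": 0,"z": 0,"wx": 0,"wy": 0,"wz": 0,"gripper": 2.7},
  {"x": 0,"y": 0,"z": 0,"wx": 0,"wy": 0,"wz": 0,"gripper": 2.4},
  {"x": 0,"y": 0,"z": 0,"wx": 0,"wy": 0,"wz": 0,"gripper": 2.2},
  {"x": 0,"y": 0,"z": 0,"wx": 0,"wy": 0,"wz": 0,"gripper": 2.0},
  {"x": 0,"y": 0,"z": 0,"wx": 0,"wy": 0,"wz": 0,"gripper": 1.5},
  {"x": 0,"y": 0,"z": 0,"wx": 0,"wy": 0,"wz": 0,"gripper": 1.5},
  {"x": 0,"y": 0,"z": 0,"wx": 0,"wy": 0,"wz": 0,"gripper": 1.5},
], newtons=50)

```text
time_s: 19.85
position: [0.4981, 0.3269, 0.1801]
tool_rot: [[0.951, -0.31, 0.0], [-0.31, -0.951, 0.0], [0.0, -0.0, -1.0]]
ft_force: [-1.7, -0.3, 5.3]
grip_width: 0.0187
```

Emit:
step_arm([
  {"x": 0,"y": 0,"z": -0.5,"wx": 0,"wy": 0,"wz": 0,"gripper": 1.5},
  {"x": 0,"y": 0,"z": -1.5,"wx": 0,"wy": 0,"wz": 0,"gripper": 1.5},
  {"x": 0,"y": 0,"z": -2.5,"wx": 0,"wy": 0,"wz": 0,"gripper": 1.5},
  {"x": 0,"y": 0,"z": -3,"wx": 0,"wy": 0,"wz": 0,"gripper": 1.5},
  {"x": 0,"y": 0,"z": -3,"wx": 0,"wy": 0,"wz": 0,"gripper": 1.5},
  {"x": 0,"y": 0,"z": -3,"wx": 0,"wy": 0,"wz": 0,"gripper": 1.5},
  {"x": 0,"y": 0,"z": -3,"wx": 0,"wy": 0,"wz": 0,"gripper": 1.5},
  {"x": 0,"y": 0,"z": -2.5,"wx": 0,"wy": 0,"wz": 0,"gripper": 1.5},
  {"x": 0,"y": 0,"z": -1,"wx": 0,"wy": 0,"wz": 0,"gripper": 1.5},
  {"x": 0,"y": 0,"z": 0,"wx": 0,"wy": 0,"wz": 0,"gripper": 1.5},
])

```text
time_s: 20.85
position: [0.498, 0.3268, 0.3802]
tool_rot: [[0.951, -0.31, 0.001], [-0.31, -0.951, 0.0], [0.001, -0.001, -1.0]]
ft_force: [0.3, 0.1, -4.3]
grip_width: 0.0185
```

```bash
python3 -c "
from h import *
go(.4415,-.307,.38,np.radians(-80.1))"
```

```text
cm now-axes [ 1.426e+01  6.201e+01 -2.000e-02] cm end-axes [6.146e+01 1.647e+01 2.000e-02] rotvec [-1.200e-03 -5.000e-04  1.083e+00] t 20.85 q [21.9 27.4 69.2 -0.  83.3 39.9] F [ 0.3  0.1 -4.3] w 0.0185
```

Emit:
step_arm([
  {"x": 0.4,"y": 1.75,"z": 0,"wx": 0,"wy": 0,"wz": 0,"gripper": 1.5},
  {"x": 0.79,"y": 3.44,"z": 0,"wx": 0,"wy": 0,"wz": 0,"gripper": 1.5},
  {"x": 0.79,"y": 3.44,"z": 0,"wx": 0,"wy": 0,"wz": 0,"gripper": 1.5},
  {"x": 0.79,"y": 3.44,"z": 0,"wx": 0,"wy": 0,"wz": 0,"gripper": 1.5},
  {"x": 0.79,"y": 3.44,"z": 0,"wx": 0,"wy": 0,"wz": 0,"gripper": 1.5},
  {"x": 0.79,"y": 3.44,"z": 0,"wx": 0,"wy": 0,"wz": 0,"gripper": 1.5},
  {"x": 0.79,"y": 3.44,"z": 0,"wx": 0,"wy": 0,"wz": 0,"gripper": 1.5},
  {"x": 0.79,"y": 3.44,"z": 0,"wx": 0,"wy": 0,"wz": 0,"gripper": 1.5},
  {"x": 0.79,"y": 3.44,"z": 0,"wx": 0,"wy": 0,"wz": 0,"gripper": 1.5},
  {"x": 0.79,"y": 3.44,"z": 0,"wx": 0,"wy": 0,"wz": 0,"gripper": 1.5},
  {"x": 0.79,"y": 3.44,"z": 0,"wx": 0,"wy": 0,"wz": 0,"gripper": 1.5},
  {"x": 0.79,"y": 3.44,"z": 0,"wx": 0,"wy": 0,"wz": 0,"gripper": 1.5},
  {"x": 0.79,"y": 3.44,"z": 0,"wx": 0,"wy": 0,"wz": 0,"gripper": 1.5},
  {"x": 0.79,"y": 3.44,"z": 0,"wx": 0,"wy": 0,"wz": 0,"gripper": 1.5},
  {"x": 0.79,"y": 3.44,"z": 0,"wx": 0,"wy": 0,"wz": 0,"gripper": 1.5},
  {"x": 0.79,"y": 3.44,"z": 0,"wx": 0,"wy": 0,"wz": 0,"gripper": 1.5},
  {"x": 0.79,"y": 3.44,"z": 0,"wx": 0,"wy": 0,"wz": 0,"gripper": 1.5},
  {"x": 0.79,"y": 3.44,"z": 0,"wx": 0,"wy": 0,"wz": 0,"gripper": 1.5},
  {"x": 0.4,"y": 1.75,"z": 0,"wx": 0,"wy": 0,"wz": 0,"gripper": 1.5},
  {"x": 0,"y": 0,"z": 0,"wx": 0,"wy": 0,"wz": 0,"gripper": 1.5},
])

```text
time_s: 22.85
position: [0.441, -0.3085, 0.3779]
tool_rot: [[0.95, -0.312, -0.002], [-0.312, -0.95, 0.002], [-0.003, -0.001, -1.0]]
ft_force: [0.8, 1.0, -4.3]
grip_width: 0.0185
```

Emit:
step_arm([
  {"x": 0,"y": 0,"z": 0,"wx": 0,"wy": 0,"wz": 0.053,"gripper": 1.5},
  {"x": 0,"y": 0,"z": 0,"wx": 0,"wy": 0,"wz": 0.11,"gripper": 1.5},
  {"x": 0,"y": 0,"z": 0,"wx": 0,"wy": 0,"wz": 0.11,"gripper": 1.5},
  {"x": 0,"y": 0,"z": 0,"wx": 0,"wy": 0,"wz": 0.11,"gripper": 1.5},
  {"x": 0,"y": 0,"z": 0,"wx": 0,"wy": 0,"wz": 0.11,"gripper": 1.5},
  {"x": 0,"y": 0,"z": 0,"wx": 0,"wy": 0,"wz": 0.11,"gripper": 1.5},
  {"x": 0,"y": 0,"z": 0,"wx": 0,"wy": 0,"wz": 0.11,"gripper": 1.5},
  {"x": 0,"y": 0,"z": 0,"wx": 0,"wy": 0,"wz": 0.11,"gripper": 1.5},
  {"x": 0,"y": 0,"z": 0,"wx": 0,"wy": 0,"wz": 0.11,"gripper": 1.5},
  {"x": 0,"y": 0,"z": 0,"wx": 0,"wy": 0,"wz": 0.11,"gripper": 1.5},
  {"x": 0,"y": 0,"z": 0,"wx": 0,"wy": 0,"wz": 0.04,"gripper": 1.5},
  {"x": 0,"y": 0,"z": 0,"wx": 0,"wy": 0,"wz": 0,"gripper": 1.5},
  {"x": 0,"y": 0,"z": 0,"wx": 0,"wy": 0,"wz": 0,"gripper": 1.5},
])

```text
time_s: 24.15
position: [0.4415, -0.3058, 0.3792]
tool_rot: [[0.174, -0.985, -0.001], [-0.985, -0.174, 0.001], [-0.001, 0.001, -1.0]]
ft_force: [-0.9, -0.2, -4.0]
grip_width: 0.0189
```

```bash
python3 -c "
from h import *
go(.4415,-.307,.239,np.radians(-80.1)); d=snap('wrist','w5')"
```

```text
cm now-axes [1.300e-01 1.000e-02 1.402e+01] cm end-axes [ 0.12  0.02 14.02] rotvec [0.0006 0.0013 0.002 ] t 24.15 q [-47.3  21.7  79.    0.   79.4  32.6] F [-0.9 -0.2 -4. ] w 0.0189
```

View pics/w5.png

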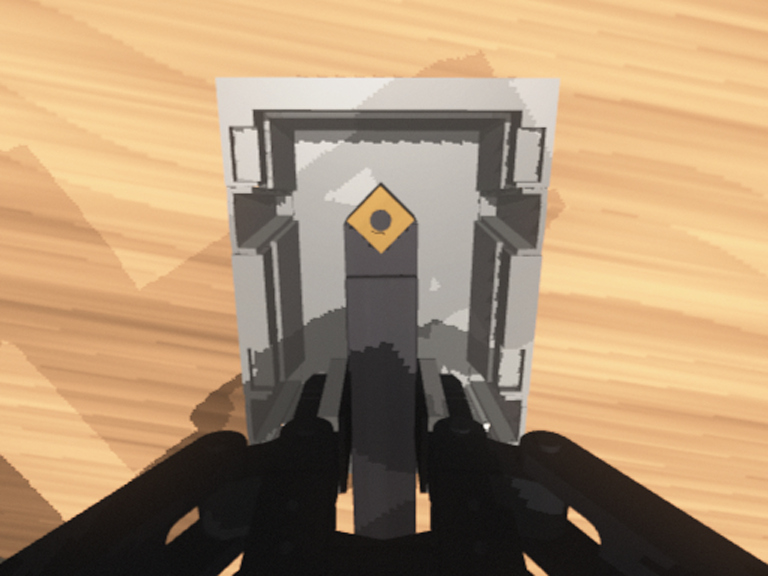

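The holder is aligned over the upper tote: its head is at (380,218), midway between the long rims at about (225) and (550). Notches lie nearest this end, as they should after the half turn. I'll lower it.

Emit:
step_arm([
  {"x": 0.1,"y": 0,"z": 1,"wx": 0,"wy": 0,"wz": 0,"gripper": 1.5},
  {"x": 0,"y": 0,"z": 2,"wx": 0,"wy": 0,"wz": 0,"gripper": 1.5},
  {"x": 0,"y": 0,"z": 2,"wx": 0,"wy": 0,"wz": 0,"gripper": 1.5},
  {"x": 0,"y": 0,"z": 2,"wx": 0,"wy": 0,"wz": 0,"gripper": 1.5},
  {"x": 0,"y": 0,"z": 2,"wx": 0,"wy": 0,"wz": 0,"gripper": 1.5},
  {"x": 0,"y": 0,"z": 1.5,"wx": 0,"wy": 0,"wz": 0,"gripper": 1.5},
  {"x": 0,"y": 0,"z": 1.2,"wx": 0,"wy": 0,"wz": 0,"gripper": 1.5},
  {"x": 0,"y": 0,"z": 1.0,"wx": 0,"wy": 0,"wz": 0,"gripper": 1.5},
  {"x": 0,"y": 0,"z": 0.6,"wx": 0,"wy": 0,"wz": 0,"gripper": 1.5},
  {"x": 0,"y": 0,"z": 0.3,"wx": 0,"wy": 0,"wz": 0,"gripper": 1.5},
  {"x": 0,"y": 0,"z": 0.1,"wx": 0,"wy": 0,"wz": 0,"gripper": 1.5},
  {"x": 0,"y": 0,"z": 0,"wx": 0,"wy": 0,"wz": 0,"gripper": 1.5},
  {"x": 0,"y": 0,"z": 0,"wx": 0,"wy": 0,"wz": 0,"gripper": 1.5},
])

```text
time_s: 25.5
position: [0.4416, -0.3076, 0.2432]
tool_rot: [[0.172, -0.985, 0.001], [-0.985, -0.172, -0.001], [0.001, -0.0, -1.0]]
ft_force: [0.8, 0.8, -4.2]
grip_width: 0.0185
```

Emit:
step_arm([
  {"x": 0,"y": 0,"z": 0.15,"wx": 0,"wy": 0,"wz": 0,"gripper": 1.5},
  {"x": 0,"y": 0,"z": 0,"wx": 0,"wy": 0,"wz": 0,"gripper": 1.5},
  {"x": 0,"y": 0,"z": 0,"wx": 0,"wy": 0,"wz": 0,"gripper": 1.5},
])

```text
time_s: 25.8
position: [0.4415, -0.3075, 0.2413]
tool_rot: [[0.172, -0.985, 0.0], [-0.985, -0.172, -0.0], [0.0, -0.0, -1.0]]
ft_force: [0.9, 0.2, -3.4]
grip_width: 0.0183
```

Emit:
step_arm([
  {"x": 0,"y": 0,"z": 0.15,"wx": 0,"wy": 0,"wz": 0,"gripper": 1.5},
  {"x": 0,"y": 0,"z": 0,"wx": 0,"wy": 0,"wz": 0,"gripper": 1.5},
  {"x": 0,"y": 0,"z": 0,"wx": 0,"wy": 0,"wz": 0,"gripper": 1.5},
])

```text
time_s: 26.1
position: [0.4415, -0.3076, 0.2397]
tool_rot: [[0.172, -0.985, -0.0], [-0.985, -0.172, 0.0], [-0.0, 0.0, -1.0]]
ft_force: [0.0, -0.5, -4.1]
grip_width: 0.0186
```

Emit:
step_arm([
  {"x": 0,"y": 0,"z": 0.1,"wx": 0,"wy": 0,"wz": 0,"gripper": 1.5},
  {"x": 0,"y": 0,"z": 0,"wx": 0,"wy": 0,"wz": 0,"gripper": 1.5},
])

```text
time_s: 26.3
position: [0.4415, -0.3076, 0.2391]
tool_rot: [[0.172, -0.985, 0.0], [-0.985, -0.172, -0.0], [0.0, -0.0, -1.0]]
ft_force: [-1.4, 1.1, 1.6]
grip_width: 0.0185
```

Contact came at 0.239, as computed. I'll open the fingers gently and withdraw.

Emit:
step_arm([
  {"x": 0,"y": 0,"z": 0,"wx": 0,"wy": 0,"wz": 0,"gripper": 2.0},
  {"x": 0,"y": 0,"z": 0,"wx": 0,"wy": 0,"wz": 0,"gripper": 2.4},
  {"x": 0,"y": 0,"z": 0,"wx": 0,"wy": 0,"wz": 0,"gripper": 3.0},
  {"x": 0,"y": 0,"z": 0,"wx": 0,"wy": 0,"wz": 0,"gripper": 3.6},
  {"x": 0,"y": 0,"z": 0,"wx": 0,"wy": 0,"wz": 0,"gripper": 3.6},
  {"x": 0,"y": 0,"z": -0.5,"wx": 0,"wy": 0,"wz": 0,"gripper": 3.6},
  {"x": 0,"y": 0,"z": -1.5,"wx": 0,"wy": 0,"wz": 0,"gripper": 3.6},
  {"x": 0,"y": 0,"z": -2.5,"wx": 0,"wy": 0,"wz": 0,"gripper": 3.6},
  {"x": 0,"y": 0,"z": -3,"wx": 0,"wy": 0,"wz": 0,"gripper": 3.6},
  {"x": 0,"y": 0,"z": -3,"wx": 0,"wy": 0,"wz": 0,"gripper": 3.6},
  {"x": 0,"y": 0,"z": -3,"wx": 0,"wy": 0,"wz": 0,"gripper": 3.6},
  {"x": 0,"y": 0,"z": -3,"wx": 0,"wy": 0,"wz": 0,"gripper": 3.6},
  {"x": 0,"y": 0,"z": -1,"wx": 0,"wy": 0,"wz": 0,"gripper": 3.6},
  {"x": 0,"y": 0,"z": 0,"wx": 0,"wy": 0,"wz": 0,"gripper": 3.6},
])

```text
time_s: 27.7
position: [0.4414, -0.3074, 0.4147]
tool_rot: [[0.172, -0.985, 0.002], [-0.985, -0.172, -0.002], [0.002, -0.001, -1.0]]
ft_force: [-0.2, 0.0, -1.3]
grip_width: 0.0362
```

Emit:
step_arm([
  {"x": -1.5,"y": 1,"z": 0,"wx": 0,"wy": 0,"wz": 0,"gripper": 3.6},
  {"x": -3,"y": 1,"z": 0,"wx": 0,"wy": 0,"wz": 0,"gripper": 3.6},
  {"x": -3,"y": 1,"z": 0,"wx": 0,"wy": 0,"wz": 0,"gripper": 3.6},
  {"x": -3,"y": 1,"z": 0,"wx": 0,"wy": 0,"wz": 0,"gripper": 3.6},
  {"x": -3,"y": 1,"z": 0,"wx": 0,"wy": 0,"wz": 0,"gripper": 3.6},
  {"x": -3,"y": 0,"z": 0,"wx": 0,"wy": 0,"wz": 0,"gripper": 3.6},
  {"x": -3,"y": 0,"z": 0,"wx": 0,"wy": 0,"wz": 0,"gripper": 3.6},
  {"x": -3,"y": 0,"z": 0,"wx": 0,"wy": 0,"wz": 0,"gripper": 3.6},
  {"x": -3,"y": 0,"z": 0,"wx": 0,"wy": 0,"wz": 0,"gripper": 3.6},
  {"x": -1.5,"y": 0,"z": 0,"wx": 0,"wy": 0,"wz": 0,"gripper": 3.6},
  {"x": 0,"y": 0,"z": 0,"wx": 0,"wy": 0,"wz": 0,"gripper": 3.6},
])

```text
time_s: 28.8
position: [0.3453, -0.0488, 0.4125]
tool_rot: [[0.174, -0.985, -0.002], [-0.985, -0.174, 0.001], [-0.002, 0.002, -1.0]]
ft_force: [0.1, -0.4, 0.9]
grip_width: 0.0359
```

```bash
python3 - <<'E'
from h import *
t=snap('top','top2'); s=snap('scene','sc2')
o=np.zeros((400,800,3),np.uint8)
o[:,:400]=cv2.resize(t['color'][110:290,180:420],(400,300),interpolation=cv2.INTER_CUBIC).copy() if 0 else cv2.copyMakeBorder(cv2.resize(t['color'][110:290,180:420],(400,300),interpolation=cv2.INTER_CUBIC),0,100,0,0,cv2.BORDER_CONSTANT)
o[:,400:]=cv2.resize(s['color'][80:240,120:280],(400,400),interpolation=cv2.INTER_CUBIC)
cv2.imwrite('pics/m2.png',o); print(env.observe()['time_s'])
for n,a,b in(('top','top0','top2'),('scene','scene0','sc2')):
    A,B=load(a)['color'],load(b)['color']; df=cv2.absdiff(A,B).max(2)
    P=[[.64,-.02,0],[.72,-.02,0],[.68,-.2,.02]] 
    print(n,[df[int(v)-6:int(v)+7,int(u)-6:int(u)+7].max() for u,v in proj(load(a),P)])
    print('full base corners px moved? centre px',proj(load(b),[[.4415,-.307,.118],[.4415,-.307,.0]]).round(1).tolist())
E
```

```text
28.9
top [np.uint8(67), np.uint8(4), np.uint8(4)]
full base corners px moved? centre px [[375.7, 238.9], [362.6, 240.9]]
scene [np.uint8(22), np.uint8(2), np.uint8(2)]
full base corners px moved? centre px [[180.4, 132.7], [183.7, 166.7]]
```

View pics/m2.png

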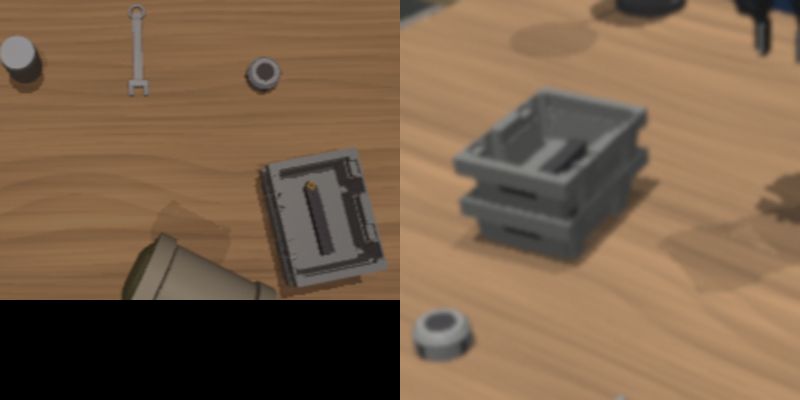

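The final view shows the totes stacked squarely and level, with the holder lying flat in the middle of the upper floor from (311,185) to (328,255). The can, wrench and nut are where they were. I'll hand in.

```bash
python3 - <<'E'
from h import *
A,B=load('scene0')['color'],load('sc2')['color']
P=np.array(corners([.4415,-.307,np.radians(9.8)],0.)); 
(r,d)=cv2.phaseCorrelate(A[155:183,150:205].mean(2),B[155:183,150:205].mean(2)); print('full tote base shift px',r,d)
env.close_job(); print(env.observe()['time_s'])
E
```

```text
full tote base shift px (0.10295592522334118, 0.9110013460508153) 0.666990817357813
the job is handed in; nothing more can be done
the job is handed in; nothing more can be done
```

The empty tote is stacked on the full one, turned end for end, and the tool holder lies flat on its floor. I handed the job in at about 29 s; no verdict was reported.

- **Stacking:** I gripped the empty tote by its near long rim, turned it about 93° to sit end for end, and lowered it. It made contact with the underside at 56 mm, the stacked height, so it did not nest.
- **Tool holder:** It touched the upper tote's floor at the computed height of 59 mm and lies along the middle.
- **Final pictures:** The stack looks square and level, and the holder is flat. The can, wrench and nut look where they were; the image comparison showed no change at the wrench's far half and the nut.
- **Forces:** The highest wrist force read at the end of a move was about 10 N.

**Checks that disagreed:**
- **Camera offset:** The top and wrist cameras differed by about 3 mm on the empty tote's position. I corrected both against the actual grip before placing it.
- **Wrench-side change:** The picture comparison changed near the wrench's near end. I put this down to the empty tote and its shadow having gone from beside it; I did not check that separately.
- **Full tote:** A rough image comparison gave a shift of about 0.9 px at its base (low certainty). The crop also takes in the new stack and its shadow, so this neither shows a move nor fully rules out a slight one.

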